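# Couple a four-way tube rack to the tube mixer

### The arm

A 6-joint arm with a two-finger parallel gripper is mounted at the origin on the work surface; the furniture and walls round the work are solid. World frame = base frame: x ahead of the robot, y to its left, z up, the work surface at z = 0. Lengths are in m, angles in rad, forces in N, time in s.
With the tool pointing down it reaches from about 0.275 to 0.825 m from the base axis. Payload 4.9 kg.
Tool frame: the origin (TCP) lies midway between the tips of the shut fingers; the grasp point (between the pads) lies 19 mm behind it (grip_point_offset is the distance from the TCP to the grasp point, in m); z points along the fingers, x is the direction in which the jaws open and shut, and the axes are right-handed (so a half turn about z gives the same grasp; the last joint's range is limited). The gripper opens to 85 mm and grips with 20 to 120 N. Pads are 22 mm wide; open, the fingers measure 114 mm over their backs; the gripper's body (76 mm by 85 mm) begins 54 mm behind the grasp point. The pads swing forward as they close: fully open they stand 13 mm farther back than shut.
Start: joints at [1.097, 0.326, -0.193, 1.052, 0, 1.437], TCP at [0.183, 0.519, 0.231] pointing down, gripper open.
Joint ranges: [-2.65, 2.65], [-0.97, 1.79], [-1.3, 1.35], [-1.93, 2.1], [-1.47, 1.37], [-3.14, 3.14]. Speed limits (rad/s): [2.57, 2.57, 3.14, 3.14, 3.14, 3.14].

### API

Orientations are given as a rotation vector (axis times angle).
In Python, from cell import * gives the robot as it stands. Calls block until the motion is done:
- movep(position, orientation): joint-space move of the TCP to a pose.
- move_l(position, velocity=0.15, rot=None, until_force=None): straight line of the TCP; rot=None keeps the orientation; velocity is the mean speed in m/s. With until_force (N) it stops when the force on the tool has changed by that much, and returns True; else False.
- set_joints(angles): joint-space move.
- let_go() and grab(newtons=None): open the fingers fully, or close them until they stop; newtons is the grip in N (None keeps the last).
- sleep(seconds).
- ik(position, orientation): joint angles nearest the present ones, or None.
- get_state(): the state.
- grab_frame(name): name is "scene" or "top"; returns a dict with "img" (384x512x3 uint8, red, green, blue), "fx", "fy", "cx", "cy" (pixels), "cam_to_world" (4x4, takes a point from camera to world coordinates). Camera axes: x right, y down, z forward; pixel columns grow to the right and rows downward; lengths in m; the calibration is good to about 2 mm. A picture is of the moment at which its call begins. There is no depth.
A pose or a line that the arm cannot do raises MotionError and nothing moves.
- sign_off(): hands the job in, once; it reports no verdict.
Trained networks look in the newest picture that a camera, given by its name, has taken for a name from the list of things; names that differ only in an ending like _2 or _b are one class to them, and where a whole thing is asked for, a point or a joint stands for the part that bears it (a point fixed in the world has none). Each returns a list of dicts, best first, with "score" (0 to 1); they miss things now and then, are a little off and sometimes report something else, mostly with a low value. They report only what shows in the picture. A call takes as long as a camera call.
- spot_in(camera, name): "centre" ([column, row] in pixels, amid what is visible of it).
- silhouettes(camera, name): "mask" (384x512 bool, what is visible of it) and "centre" ([column, row] in pixels, amid what is visible of it).
- tip_of(camera, name): "centre" ([column, row] in pixels: a listed point, or the origin of a listed thing).
The state is a dict: "clock": time; "q": joint angles; "joint_velocities": joint speeds; "tau": joint torques, N m; "position": TCP position; "eef_rot": TCP orientation; "contact_force": force on the tool from outside, world axes, zero at the start; "wrist_torque": the same for the moment, N m; "finger_gap": opening from 0.0 (shut) to 1.0 (fully open).
Only numpy, scipy, OpenCV 4.12 (cv2) and the standard library are available. Lean on these libraries where they do the work, as an engineer would, in place of code of your own. Each camera call takes 0.05 s, during which the arm holds its last target.

### The job

The white four-way tube rack stands upside down on the bench. Tip it over, a quarter turn at a time, until its face with the twelve sample-tube holes is on top, then stand it between the mixer's rails and slide its lug fully home into the drive fork. Take the headed pin from its parking hole and push it down through fork and lug until its collar sits flush on the fork; leave the brown bottle where it stands.

Things in the scene. Friction and masses are not known exactly. Their poses are not given: they have to be found in the camera images.
- rack_centre (a point): Centre of the white four-way tube rack: open box 84 x 84 mm across, 56 mm between its flat end plates (grip there), 0.24 kg +-30 %. x: along the rack to the end with the lug; at the start away from the robot, within 0.35 rad. z: out of the face with twelve 13 mm sample-tube holes (3 x 4); at the start straight down, the centre 42 mm above the bench. Tipping turns it about x.
- tube_rack: The same rack; origin also at its centre, x also to the lug, but z out of the face opposite the sample-tube holes, which has two 30 mm holes and is up at the start. The other two faces have six 17 mm and twenty-four 6 mm holes.
- lug_eye (a point): Centre of the hole in the rack's flat lug, 68 mm along x from the rack's centre. The lug sticks out of the middle of one end plate: 54 mm long, 28 mm wide (y), 14 mm thick (z), ending 14 mm past the hole's centre; its root, 8 mm long, is 32 mm wide and 18 mm high. The hole, 15 mm wide, runs along the rack's z. Axes as rack_centre.
- bed_home (a point): Point on top of the fixed mixer's grey bed (20 mm above the bench) below the rack's centre when the rack is home. x: along the bed to the drive fork, away from the robot +-0.2 rad; z up. Upright side rails along x from -95 to +35 mm, inner faces at y = +-44 mm, rise 12 mm above the bed, then lips flare outward up to 21 mm; both ends open.
- fork_eye (a point): Middle of the fork's gap on the axis of its holes, 68 mm in x from bed_home, 62 mm above the bench. Steel tines above and below: 34 mm wide, 7 mm thick, 19 mm apart, beginning 12 mm before the axis, open to -x; upper tine's top 16.5 mm above this point. Fork root 14.5 mm behind the axis stops the lug. Holes 14 mm, vertical, chamfered. Axes as bed_home.
- park_hole (a point): Mouth of the vertical parking hole (14 mm wide, 55 mm deep) in a grey block on the left side of the mixer's grey drive housing; the pin stands in it at the start. Housing and block are 75 mm high; the housing, 130 mm wide, lies 94 to 160 mm along x from bed_home, behind the fork. Axes as bed_home.
- pin_grip (a point): Centre of the black round grip (17 mm in diameter, 18 mm down and 19 mm up from here) of the headed pin, which stands upright at the start. Below the grip a steel collar, 25 mm in diameter, 6 mm thick, its underside 24 mm below this point, then a 10 mm shank 44 mm long with a tapered end. z: up along the pin. 60 g.
- pin_collar (a point): Centre of the underside of the pin's collar, 24 mm below pin_grip; 16.5 mm above fork_eye when the pin is seated. Axes as pin_grip.
- amber_bottle: Brown bottle, 52 mm in diameter, 110 mm high; origin under its centre. Stays where it is.

How it is judged:
On the way, in this order (a step that is already met when the one before it is completed fails the run):
1. the rack is tipped until its face with the twelve sample-tube holes is up (within 0.15 rad of level) (angle between rack_centre's own z axis and vertical below 0.15 rad), for 0.2 s.
2. the rack stands between the rails with its lug home in the fork, the holes in line within 7 mm (angle between rack_centre's own z axis and vertical below 0.1 rad and distance between lug_eye and fork_eye below 0.007 m), for 0.2 s.
3. the pin stands upright through fork and lug, its collar within 3 mm of the fork's top (angle between pin_grip's own z axis and vertical below 0.15 rad and horizontal distance between pin_collar and fork_eye below 0.004 m and z of pin_collar in the frame of fork_eye below 0.0195 m and distance between lug_eye and fork_eye below 0.006 m), for 0.2 s.
At the end, for the whole second after the job is handed in: Rack on the mixer bed, its twelve sample-tube holes up (within 0.08 rad), lug eye within 6 mm of the fork eye; pin upright (0.15 rad) through fork and lug, within 4 mm of the fork axis, its collar within 3 mm of the fork top; all released (all of step 3 and angle between rack_centre's own z axis and vertical below 0.08 rad and z of pin_collar in the frame of fork_eye above 0.0135 m); the robot touches nothing.
It fails at once if the brown bottle was moved by more than 30 mm (distance of amber_bottle from where it was at the start of the episode above 0.03 m).
It also fails if it takes over 72 s, if anything falls off the work surface, if the arm or the gripper's body presses on something with over 40 N, if the wrist force passes 120 N, or if a joint passes its speed limit or range.

## Working session

There is one attempt and no reset: what is moved stays moved. The work goes in short steps, each a Python script; the robot and the scene stay as the last script left them, time stands still between calls to the robot, and variables do not carry over. Pictures are saved under pics/ and viewed, and the job is handed in when it is done.

```bash
ls; mkdir -p pics; cat > h.py <<'E'
from cell import *
import numpy as np, cv2
from scipy.spatial.transform import Rotation as R
def pic(cam,name,marks=()):
    f=grab_frame(cam); im=f["img"][:,:,::-1].copy()
    for m in marks: cv2.circle(im,(int(m[0]),int(m[1])),3,(0,0,255),1)
    cv2.imwrite("pics/"+name+".png",im); return f
def ray(f,px):
    T=np.array(f["cam_to_world"]); d=T[:3,:3]@np.array([(px[0]-f["cx"])/f["fx"],(px[1]-f["cy"])/f["fy"],1.])
    return T[:3,3],d/np.linalg.norm(d)
def atz(f,px,z):
    o,d=ray(f,px); return o+d*(z-o[2])/d[2]
def tri(rs):
    A=np.zeros((3,3));b=np.zeros(3)
    for o,d in rs:
        P=np.eye(3)-np.outer(d,d);A+=P;b+=P@o
    x=np.linalg.solve(A,b); return x,[float(np.linalg.norm(np.cross(x-o,d))) for o,d in rs]
def proj(f,p):
    T=np.linalg.inv(np.array(f["cam_to_world"])); c=T[:3,:3]@np.array(p)+T[:3,3]
    return [f["fx"]*c[0]/c[2]+f["cx"],f["fy"]*c[1]/c[2]+f["cy"]]
def rot_from(x,z):
    "tool x axis (jaws), z axis (fingers)"
    z=np.array(z,float);z/=np.linalg.norm(z);x=np.array(x,float);x-=z*(x@z);x/=np.linalg.norm(x)
    return R.from_matrix(np.column_stack([x,np.cross(z,x),z])).as_rotvec()
E
python3 - <<'E'
from h import *
fs={c:pic(c,c+"0") for c in("scene","top")}
for c,f in fs.items():
    print(c,f["fx"],np.round(f["cam_to_world"],3).tolist())
for n in ["rack_centre","lug_eye","bed_home","fork_eye","park_hole","pin_grip","pin_collar","amber_bottle"]:
    rs=[]
    for c,f in fs.items():
        t=tip_of(c,n); 
        print(n,c,[(np.round(x["centre"],1).tolist(),round(x["score"],2)) for x in t[:3]])
        if t: rs.append(ray(f,t[0]["centre"]))
    if len(rs)==2: x,e=tri(rs);print("   ",np.round(x,4),np.round(e,4))
s=get_state();print(s)
E
```

```text
pics
scene 365.34298436613386 [[-0.884, -0.281, 0.374, 0.217], [-0.467, 0.524, -0.712, 0.495], [0.004, -0.804, -0.595, 0.618], [0.0, 0.0, 0.0, 1.0]]
top 462.7624468700339 [[0.005, -0.991, 0.137, 0.388], [-1.0, -0.008, -0.024, -0.131], [0.025, -0.137, -0.99, 1.379], [0.0, 0.0, 0.0, 1.0]]
rack_centre scene [([308.6, 191.5], 0.65)]
rack_centre top [([294.7, 228.9], 0.78)]
    [ 0.4661 -0.2742  0.0385] [0.0059 0.0059]
lug_eye scene [([285.9, 182.0], 0.85)]
lug_eye top [([297.3, 207.0], 0.66), ([158.3, 178.6], 0.41)]
    [ 0.5327 -0.2809  0.0432] [0.0026 0.0026]
bed_home scene [([240.0, 277.3], 0.59)]
bed_home top [([185.1, 225.9], 0.69), ([164.1, 182.2], 0.59)]
    [0.4835 0.0492 0.0131] [0.0036 0.0036]
fork_eye scene [([275.7, 159.3], 0.58)]
fork_eye top [([185.4, 200.8], 0.63)]
    [ 0.4821 -0.0012  0.2893] [0.0405 0.0405]
park_hole scene [([171.7, 257.1], 0.93)]
park_hole top [([160.3, 178.9], 0.65), ([159.7, 176.4], 0.64)]
    [0.6093 0.1136 0.0726] [0.0003 0.0003]
pin_grip scene [([169.0, 249.6], 0.51)]
pin_grip top [([160.7, 179.1], 0.66), ([161.7, 179.9], 0.39)]
    [0.6092 0.1114
[... 247 characters left out ...]
-0.4491 -0.0095] [0.0002 0.0002]
{'clock': 0.9, 'q': array([ 1.09677913e+00,  3.26169199e-01, -1.92612685e-01,  1.05197725e+00,
       -8.22039830e-06,  1.43660447e+00]), 'joint_velocities': array([-0.00145966, -0.00069287,  0.00031117,  0.00048009,  0.00041456,
        0.00123228]), 'tau': array([-5.44854811e-04, -4.43317187e+01,  2.62759531e+01,  9.33944611e-04,
       -3.09545567e-04, -3.09743911e-07]), 'position': array([0.18332446, 0.51857062, 0.2312928 ]), 'eef_rot': array([-2.56508106e+00, -1.81380847e+00, -5.77562595e-05]), 'contact_force': array([ 0.23589801, -0.45476929, -0.61997046]), 'wrist_torque': array([-0.05925379,  0.01319316,  0.01845465]), 'finger_gap': 0.9969057243413503}
```

```bash
python3 -c "
import cv2
for c in ('scene','top'):
    im=cv2.imread(f'pics/{c}0.png')
    if c=='top': im=im[120:290,110:400]
    else: im=im[100:384,120:500]
    s=min(800/im.shape[1],600/im.shape[0])
    cv2.imwrite(f'pics/{c}0b.png',cv2.resize(im,None,fx=s,fy=s,interpolation=cv2.INTER_CUBIC))
"
```

```text
(no output)
```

View pics/scene0b.png

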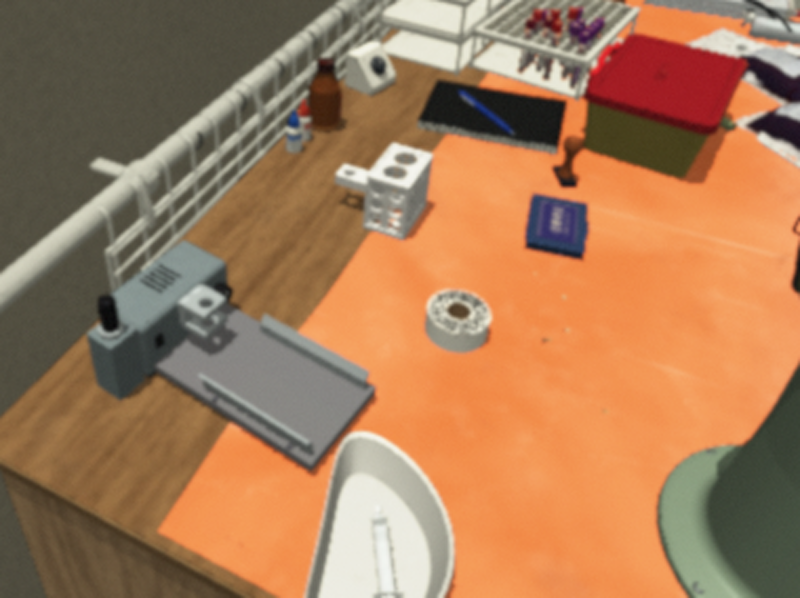

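View pics/top0b.png

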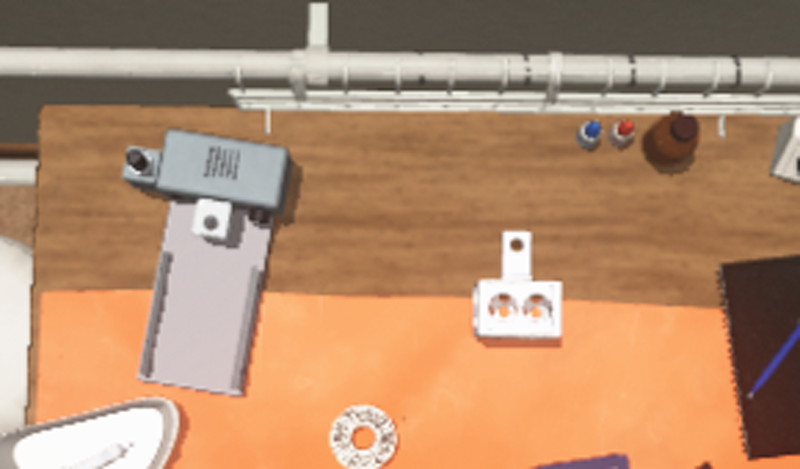

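View pics/scene0.png

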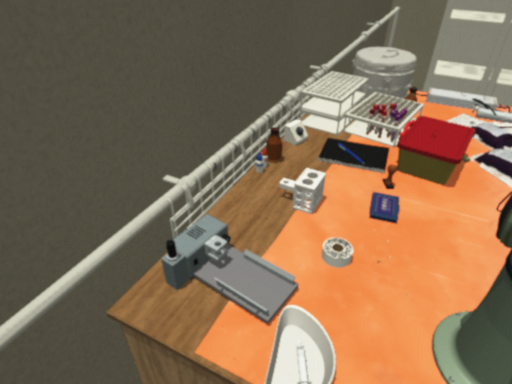

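View pics/top0.png

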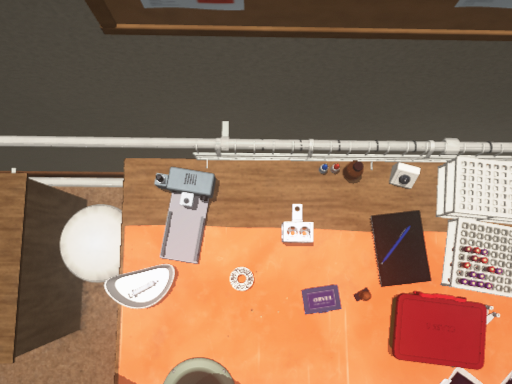

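The top view, in full-image pixels, shows the rack at about (298,232) with its lug pointing away and the two 30 mm holes up. The mixer is at (186,220), its fork at (187,200) and the pin at (161,180). The bottle, at (353,170), is well clear. Next I'll measure the mixer and rack accurately with a wireframe overlay.

```bash
cat > ov.py <<'E'
from h import *
import pickle,sys
def box(x0,x1,y0,y1,z0,z1):
    P=[(x,y,z) for x in(x0,x1) for y in(y0,y1) for z in(z0,z1)]
    E=[(i,j) for i in range(8) for j in range(i+1,8) if bin(i^j).count('1')==1]
    return [(P[i],P[j]) for i,j in E]
def circ(x,y,z,r,n=24):
    a=np.linspace(0,2*np.pi,n+1);p=[(x+r*np.cos(t),y+r*np.sin(t),z) for t in a];return list(zip(p,p[1:]))
MIX=box(-95,35,44,44,20,32)+box(-95,35,-44,-44,20,32)+box(56,80,-17,17,71.5,78.5)+circ(68,0,78.5,7)+box(94,160,-65,65,0,75)
RACK=box(-28,28,-42,42,-42,42)+box(28,82,-14,14,-7,7)+circ(68,0,7,7.5)
def draw(im,f,segs,p,yaw,col,s,off):
    c,sn=np.cos(yaw),np.sin(yaw)
    for a,b in segs:
        q=[]
        for v in(a,b):
            w=np.array([p[0]+(c*v[0]-sn*v[1])/1000,p[1]+(sn*v[0]+c*v[1])/1000,p[2]+v[2]/1000])
            u=proj(f,w);q.append((int((u[0]+.5-off[0])*s),int((u[1]+.5-off[1])*s)))
        cv2.line(im,q[0],q[1],col,1,cv2.LINE_AA)
def crop(f,c,s):
    im=f["img"][:,:,::-1];x0,y0,x1,y1=c
    return cv2.resize(im[y0:y1,x0:x1],None,fx=s,fy=s,interpolation=cv2.INTER_CUBIC)
E
cat > m0.py <<'E'
from ov import *
fs={c:grab_frame(c) for c in("scene","top")}
pickle.dump(fs,open("f0.pkl","wb"))
t,s=fs["top"],fs["scene"]
def best(c,n,k=0):
    r=tip_of(c,n);return r[k]["centre"] if r else None
print("rack",atz(t,best("top","rack_centre"),.042),"lug",atz(t,best("top","lug_eye"),.042))
print("rackS",atz(s,best("scene","rack_centre"),.042),"lugS",atz(s,best("scene","lug_eye"),.042))
print("bed",atz(t,best("top","bed_home"),.02),"fork",atz(t,best("top","fork_eye"),.062))
print("park",atz(t,best("top","park_hole"),.075),atz(s,best("scene","park_hole"),.075))
for c in("top","scene"):
    for n in("tube_rack","lug_eye"):
        m=silhouettes(c,n)
        if m:
            ys,xs=np.where(m[0]["mask"]);print(c,n,m[0]["score"],xs.min(),xs.max(),ys.min(),ys.max())
E
python3 m0.py
```

```text
rack [ 0.47014483 -0.27857979  0.042     ] lug [ 0.5332186  -0.27494475  0.042     ]
rackS [ 0.46614906 -0.2901495   0.042     ] lugS [ 0.54168109 -0.27680471  0.042     ]
bed [0.48323979 0.04219127 0.02      ] fork [0.54635918 0.02628451 0.062     ]
park [0.61062209 0.1051357  0.075     ] [0.60049449 0.11741467 0.075     ]
top tube_rack 0.83 281 313 204 242
top lug_eye 0.81 281 313 204 243
scene tube_rack 0.58 279 324 168 212
```

```bash
cat > o1.py <<'E'
from ov import *
fs=pickle.load(open("f0.pkl","rb"))
mx=eval(sys.argv[1]); rk=eval(sys.argv[2]); tag=sys.argv[3]
for cam,c,w in(("top",(145,155,225,270),0),("scene",(150,205,310,325),0),("top",(270,195,330,250),1),("scene",(270,160,335,220),1)):
    f=fs[cam]; s=min(390/(c[2]-c[0]),580/(c[3]-c[1])); a=crop(f,c,s); b=a.copy()
    if w==0: draw(b,f,MIX,(mx[0],mx[1],0),mx[2],(0,255,0),s,c)
    else: draw(b,f,RACK,(rk[0],rk[1],.042),rk[2],(0,200,0),s,c)
    cv2.imwrite(f"pics/{tag}_{cam}{w}.png",np.hstack([a,b]) )
E
python3 o1.py "(0.483,0.043,-0.2)" "(0.468,-0.279,0.03)" a
```

```text
(no output)
```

View pics/a_top0.png

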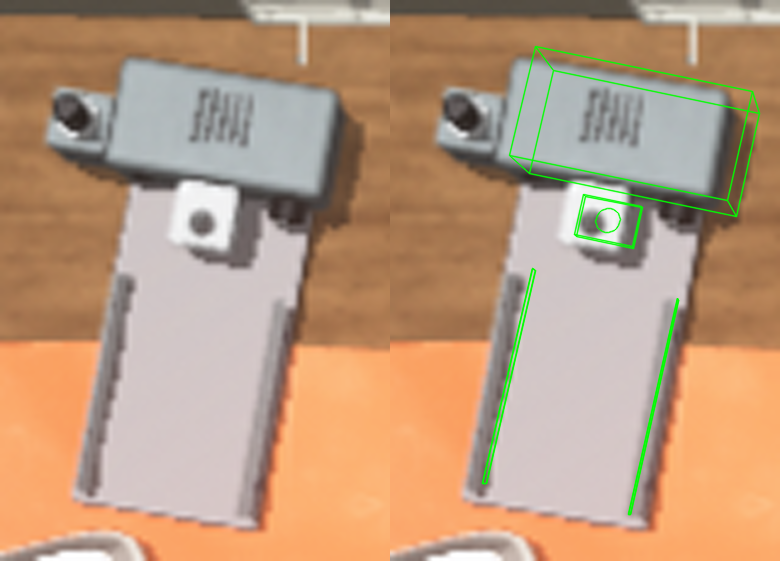

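View pics/a_scene0.png

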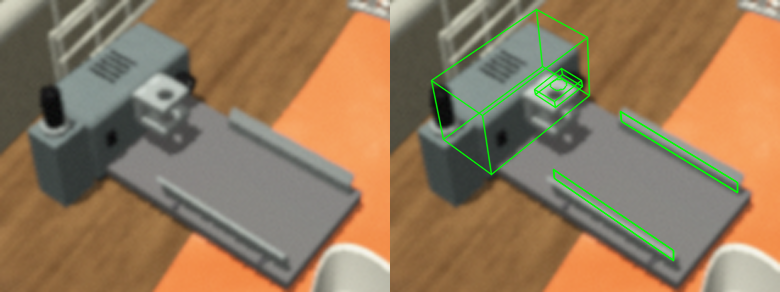

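View pics/a_top1.png

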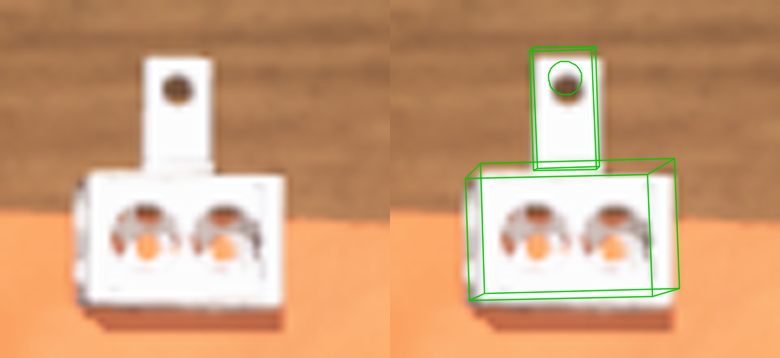

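View pics/a_scene1.png

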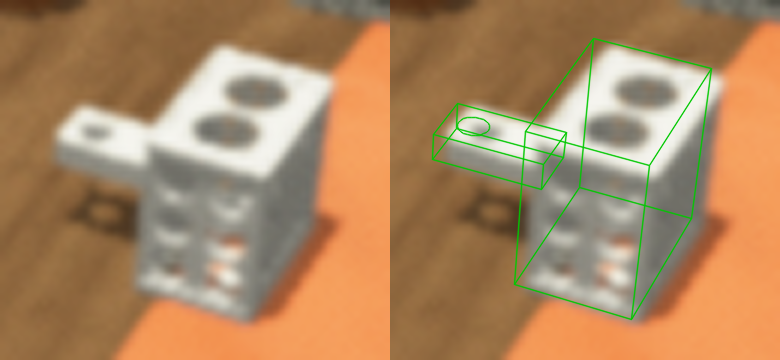

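```bash
python3 - <<'E'
from ov import *
fs=pickle.load(open("f0.pkl","rb"))
for n,c in(("z1",(160,215,240,275)),("z2",(200,240,300,320))):
    s=min(800/(c[2]-c[0]),600/(c[3]-c[1])); cv2.imwrite(f"pics/{n}.png",crop(fs["scene"],c,s))
E
```

```text
(no output)
```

View pics/z1.png

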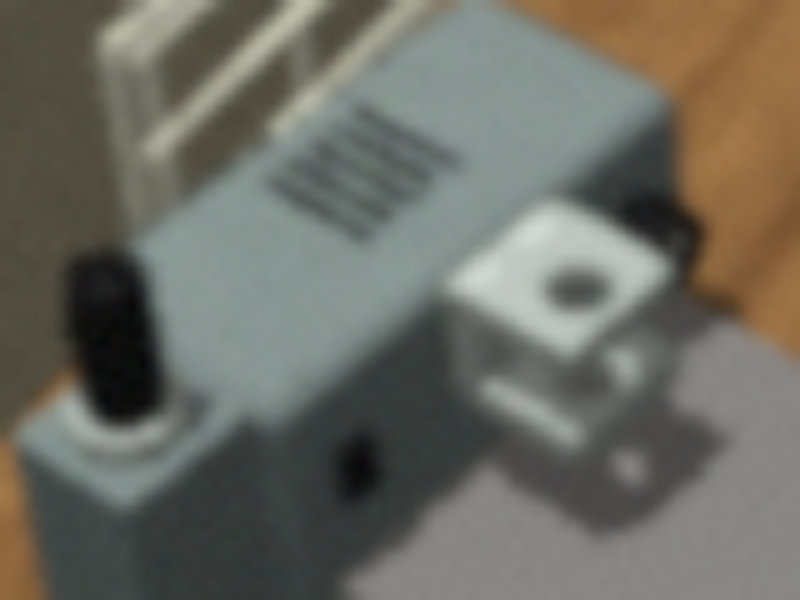

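View pics/z2.png

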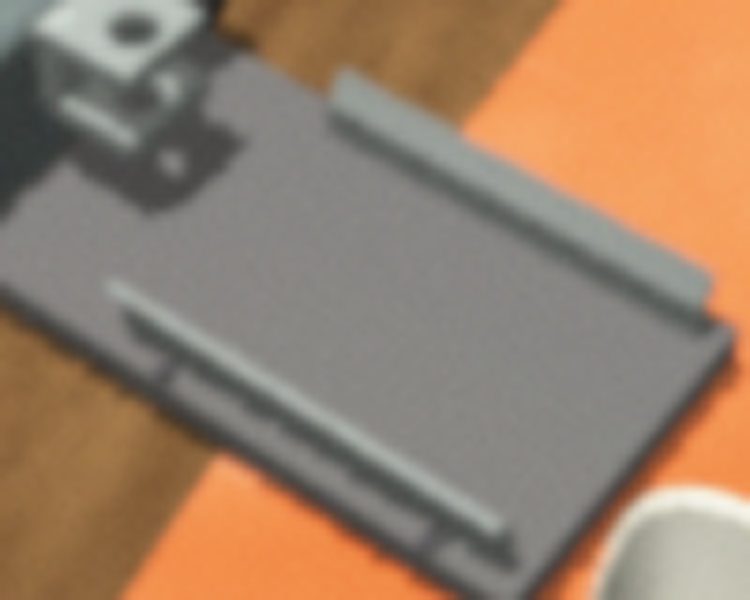

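```bash
cat > fit.py <<'E'
from ov import *
from scipy.optimize import least_squares
fs=pickle.load(open("f0.pkl","rb"))
def conv(d,s,off): return [(m,(p[0]/s+off[0]-.5,p[1]/s+off[1]-.5)) for m,p in d]
def fit(obs,p0):
    def res(p,full=False):
        r=[];c,s=np.cos(p[2]),np.sin(p[2])
        for cam,o in obs:
            for m,u in o:
                w=(p[0]+(c*m[0]-s*m[1])/1e3,p[1]+(s*m[0]+c*m[1])/1e3,m[2]/1e3)
                r.append(np.array(proj(fs[cam],w))-u)
        return np.array(r) if full else np.ravel(r)
    q=least_squares(res,p0,loss="soft_l1",f_scale=.5,x_scale=(.01,.01,.05))
    return q.x,np.round(res(q.x,True),1).tolist()
rt=conv([((28,42,84),(88,172)),((28,-42,84),(285,175)),((-28,-42,84),(285,303)),((-28,42,84),(88,303)),((82,14,49),(144,57)),((82,-14,49),(212,57)),((68,0,49),(177,89))],6.5,(270,195))
rs=conv([((28,-42,84),(222,45)),((-28,-42,84),(333,80)),((-28,42,84),(268,178)),((28,42,84),(147,140)),((-28,42,0),(250,322)),((28,42,0),(137,288)),((82,-14,49),(82,105)),((82,14,49),(57,133)),((68,0,49),(97,131))],6,(270,160))
mt=conv([((68,0,78.5),(202,222)),((56,17,78.5),(168,240)),((56,-17,78.5),(232,250)),((160,65,75),(122,58)),((160,-65,75),(342,92)),((94,-65,75),(322,198)),((94,65,75),(105,166)),((35,44,20),(133,278)),((-95,44,20),(97,497))],4.875,(145,155))
ms=conv([((56,17,78.5),(570,355)),((56,-17,78.5),(675,265)),((68,0,78.5),(580,287)),((94,-65,75),(675,103)),((94,65,75),(265,428)),((160,65,75),(138,235))],10,(160,215))+conv([((35,-44,20),(335,122)),((-95,-44,20),(710,330))],7.5,(200,240))
for n,t,s,p0 in(("rack",rt,rs,(.468,-.279,.03)),("mix",mt,ms,(.483,.043,-.2))):
    for l,o in(("top",[("top",t)]),("scene",[("scene",s)]),("both",[("top",t),("scene",s)])):
        x,r=fit(o,p0);print(n,l,np.round(x,4),r if l!="both" else r)
print("park scene",atz(fs["scene"],(122/10+160-.5,425/10+215-.5),.075))
# pin in top: grip top at z=.118
t=fs["top"]; print("pin collar top", atz(t,(75/4.875+145-.5,120/4.875+155-.5),.08), "grip top",atz(t,(70/4.875+145-.5,107/4.875+155-.5),.118))
E
python3 fit.py
```

```text
rack top [ 0.463  -0.2776 -0.0043] [[0.2, -0.1], [-0.3, -0.2], [-0.1, 0.1], [0.2, -0.2], [0.3, 0.1], [-0.5, 0.2], [0.1, 0.0]]
rack scene [ 0.461  -0.2766 -0.012 ] [[-0.3, -0.1], [0.7, -0.5], [0.1, -0.8], [-0.2, -0.6], [-0.0, 1.0], [-0.6, 0.3], [0.2, 0.3], [-0.0, 0.6], [0.1, -0.2]]
rack both [ 0.4621 -0.2776 -0.0052] [[0.2, 0.2], [-0.2, 0.1], [-0.1, 0.4], [0.2, 0.1], [0.3, 0.4], [-0.5, 0.5], [0.1, 0.3], [-0.6, -0.3], [0.4, -0.8], [-0.0, -1.1], [-0.4, -0.8], [-0.2, 0.7], [-0.7, 0.0], [-0.1, 0.1], [-0.3, 0.4], [-0.1, -0.4]]
mix top [ 0.4795  0.0474 -0.1455] [[0.4, 0.7], [0.7, 0.3], [-0.5, 0.0], [-0.1, -0.6], [-0.2, -0.6], [0.2, 0.2], [-0.7, -0.1], [0.3, 0.4], [-0.2, -0.3]]
mix scene [ 0.478  0.049 -0.134] [[0.2, 0.0], [0.2, -0.3], [0.1, -0.3], [0.6, -1.9], [1.0, -0.1], [-9.0, 5.8], [-0.9, 0.9], [-0.7, 0.2]]
mix both [ 0.4791  0.048  -0.1456] [[0.2, 0.8], [0.4, 0.4], [-0.7, 0.2], [-0.3, -0.5], [-0.4, -0.5], [-0.1, 0.4], [-0.9, -0.0], [0.1, 0.5], [-0.4, -0.2], [0.1, -0.7], [0.2, -0.9], [0.2, -1.0], [1.0, -2.5], [1.0, -1.1], [-8.7, 4.7], [-0.8, 0.5], [-1.1, 0.1]]
park scene [0.60749824 0.11493587 0.075     ]
pin collar top [0.60762975 0.11350621 0.08      ] grip top [0.60860753 0.10940957 0.118     ]
```

```bash
cat >> h.py <<'E'
RK=np.array([.4621,-.2776,.042]); RYAW=-.005
BED=np.array([.4791,.048,.02]); MYAW=-.145
def yawv(a): return np.array([np.cos(a),np.sin(a),0.])
def tilt(yaw,th,sgn=1):
    "jaws along yaw dir; fingers down, tilted by th about the yaw dir (th>0: gripper body leans to -y... see z)"
    ax=yawv(yaw); z=R.from_rotvec(ax*th).apply([0,0,-1.]); return rot_from(sgn*ax,z),z
E
python3 - <<'E'
from h import *
for sgn in(1,-1):
    for deg in range(-90,91,15):
        r,z=tilt(RYAW,np.radians(deg),sgn)
        q=[ik(RK+[0,0,h]-z*k,r) for h,k in((0,.02),(.06,.02),(0,.1))]
        print(sgn,deg,[None if a is None else np.round(a,2).tolist() for a in q])
E
```

```text
1 -90 [None, None, [0.11, 1.31, -0.19, 1.64, -1.45, 3.14]]
1 -75 [[-0.08, 0.85, -0.8, -0.36, -1.3, 1.28], [-0.08, 0.71, -0.81, -0.23, -1.3, 1.28], [0.08, 0.85, -0.59, 0.45, -1.3, 1.9]]
1 -60 [[-0.15, 0.67, -0.8, -0.15, -1.03, 1.28], [-0.15, 0.53, -0.78, 0.0, -1.03, 1.28], [-0.0, 0.6, -0.7, 0.27, -1.05, 1.57]]
1 -45 [[-0.26, 0.52, -0.78, 0.03, -0.75, 1.21], [-0.26, 0.4, -0.74, 0.19, -0.75, 1.21], [-0.14, 0.41, -0.71, 0.31, -0.78, 1.38]]
1 -30 [[-0.4, 0.43, -0.71, 0.21, -0.48, 1.12], [-0.4, 0.33, -0.65, 0.37, -0.48, 1.12], [-0.32, 0.31, -0.65, 0.44, -0.5, 1.21]]
1 -15 [[-0.54, 0.42, -0.59, 0.42, -0.22, 1.02], [-0.54, 0.33, -0.53, 0.57, -0.22, 1.02], [-0.51, 0.3, -0.52, 0.62, -0.23, 1.05]]
1 0 [[-0.68, 0.48, -0.44, 0.65, 0.0, 0.9], [-0.68, 0.41, -0.38, 0.79, 0.0, 0.9], [-0.68, 0.38, -0.35, 0.83, 0.0, 0.9]]
1 15 [[-0.79, 0.6, -0.26, 0.9, 0.18, 0.77], [-0.79, 0.53, -0.2, 1.02, 0.18, 0.77], [-0.81, 0.54, -0.14, 1.08, 0.18, 0.74]]
1 30 [[-0.88, 0.77, -0.05, 1.17, 0.33, 0.63], [-0.88, 0.7, -0.0, 1.28, 0.33, 0.63], [-0.92, 0.75, 0.11, 1.36, 0.31, 0.59]]
1 45 [[-0.94, 0.97, 0.19, 1.47, 0.43, 0
[... 947 characters left out ...]
 0.62, -0.23, -2.09]]
-1 0 [[-0.68, 0.48, -0.44, 0.65, 0.0, -2.24], [-0.68, 0.41, -0.38, 0.79, 0.0, -2.24], [-0.68, 0.38, -0.35, 0.83, 0.0, -2.24]]
-1 15 [[-0.79, 0.6, -0.26, 0.9, 0.18, -2.37], [-0.79, 0.53, -0.2, 1.02, 0.18, -2.37], [-0.81, 0.54, -0.14, 1.08, 0.18, -2.4]]
-1 30 [[-0.88, 0.77, -0.05, 1.17, 0.33, -2.51], [-0.88, 0.7, -0.0, 1.28, 0.33, -2.51], [-0.92, 0.75, 0.11, 1.36, 0.31, -2.55]]
-1 45 [[-0.94, 0.97, 0.19, 1.47, 0.43, -2.66], [-0.94, 0.9, 0.21, 1.56, 0.43, -2.66], [-0.99, 0.99, 0.4, 1.67, 0.4, -2.7]]
-1 60 [[-0.98, 1.19, 0.44, 1.78, 0.51, -2.82], [-0.98, 1.12, 0.44, 1.86, 0.51, -2.82], [-1.03, 1.28, 0.76, 2.02, 0.46, -2.85]]
-1 75 [None, None, None]
-1 90 [None, None, None]
```

```bash
cat > turn.py <<'E'
from h import *
K=.020
def approach(c,yaw,th):
    r,z=tilt(yaw,th); 
    r0,z0=tilt(yaw,0)
    movep(c+[0,0,.17],r0)
    movep(c-z*.13,r); move_l(c-z*K,.2)
def turn(c,yaw,lift=.05,dz=.001):
    r,z=tilt(yaw,np.radians(-45)); r2,z2=tilt(yaw,np.radians(45)); r0,z0=tilt(yaw,0)
    grab(80); print("gap",get_state()["finger_gap"])
    up=c+[0,0,lift]
    move_l(up-z*K,.15)
    move_l(up-z0*K,.06,rot=r0); move_l(up-z2*K,.06,rot=r2)
    print("up",get_state()["clock"])
    hit=move_l(c+[0,0,dz]-z2*K,.08,until_force=6)
    s=get_state();print("down",hit,s["position"]-(c-z2*K),s["contact_force"])
def leave(c,yaw):
    r2,z2=tilt(yaw,np.radians(45)); let_go(); move_l(get_state()["position"]-z2*.09,.25)
E
python3 - <<'E'
from turn import *
approach(RK,RYAW,np.radians(-45)); print(get_state()["clock"],get_state()["contact_force"])
grab(80); print(get_state()["finger_gap"],get_state()["contact_force"])
pic("scene","g1"); pic("top","g1t")
E
python3 -c "
import cv2,numpy as np
a=cv2.imread('pics/g1.png')[130:260,230:400];b=cv2.imread('pics/g1t.png')[170:300,230:400]
cv2.imwrite('pics/g1b.png',cv2.resize(np.hstack([a,b]),(800,306)))"
```

```text
6.0417 [ 0.6114961  0.7302095 -0.4648193]
0.6461816661510408 [-0.99510713  1.79550571  7.95681412]
```

View pics/g1b.png

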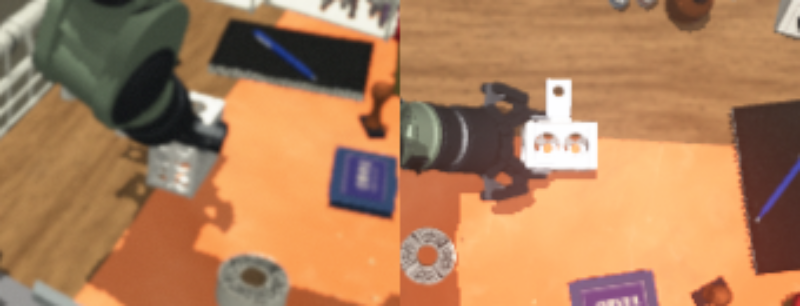

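The jaws hold the end plates: gap 0.65, about 55 mm, against the 56 mm expected. In the right panel the lug at (558,100) is clear of the fingers. Turning now.

```bash
python3 - <<'E'
from turn import *
turn(RK,RYAW)
print(get_state()["clock"])
pic("scene","g2"); pic("top","g2t")
E
python3 -c "
import cv2,numpy as np
a=cv2.imread('pics/g2.png')[130:260,230:400];b=cv2.imread('pics/g2t.png')[170:300,230:400]
cv2.imwrite('pics/g2b.png',cv2.resize(np.hstack([a,b]),(800,306)))"
```

```text
gap 0.6413245677258471
up 9.1
down True [-6.52020930e-04  8.14468192e-04  6.97301081e-05] [ 0.10852054 -1.14170482  4.53603726]
9.725
```

View pics/g2b.png

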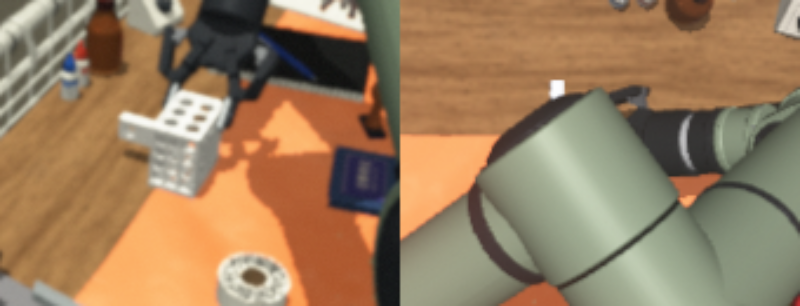

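The six-hole face is now up, as expected, and the rack is down. Next, the second quarter turn.

```bash
python3 - <<'E'
from turn import *
leave(RK,RYAW)
r0,_=tilt(RYAW,0); movep(RK+[0,0,.17],r0)
approach(RK,RYAW,np.radians(-45)); print(get_state()["clock"],get_state()["contact_force"])
turn(RK,RYAW)
print(get_state()["clock"])
leave(RK,RYAW); movep(RK+[0,-.02,.24],r0); 
fs={c:pic(c,"g3"+c) for c in("scene","top")}
import pickle;pickle.dump(fs,open("f1.pkl","wb"))
r,z=tilt(RYAW,0)
print(get_state()["clock"])
E
python3 -c "
import cv2,numpy as np
a=cv2.imread('pics/g3scene.png')[150:240,240:360];b=cv2.imread('pics/g3top.png')[190:280,240:360]
cv2.imwrite('pics/g3b.png',cv2.resize(np.hstack([a,b]),(800,300),interpolation=cv2.INTER_CUBIC))"
```

```text
13.2833 [ 0.06131052 -0.13612883 -1.28609578]
gap 0.6467201536554998
up 16.0167
down True [-0.00072506  0.00091278 -0.00071548] [ 0.16248486 -0.35923179  4.28511571]
16.6667
18.525
```

View pics/g3b.png

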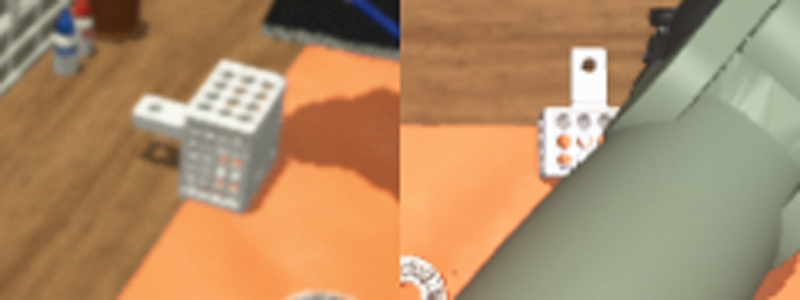

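The twelve-hole face (3 x 4) is up. The lug hole in the top view is at about (296,209), so the rack has moved by only 1–2 mm. I'll grip it from above and carry it to the mixer.

```bash
python3 - <<'E'
from h import *
import pickle
c=RK+[-.001,.0013,0]
r0,_=tilt(RYAW,0)
movep(c+[0,0,.09],r0); print(move_l(c+[0,0,.011],.12,until_force=8), get_state()["position"]-c)
grab(80); s=get_state(); print(s["finger_gap"],s["contact_force"])
move_l(c+[0,0,.011+.09],.2)
r,_=tilt(MYAW,0); X=yawv(MYAW)
tgt=BED+[0,0,.042]-X*.05
movep(tgt+[0,0,.011+.06],r)
move_l(tgt+[0,0,.011+.03],.15)
s=get_state(); print(s["position"]-tgt,s["contact_force"],s["clock"])
fs={c:pic(c,"g4"+c) for c in("scene","top")}
pickle.dump(fs,open("f2.pkl","wb"))
for c in fs:
    t=tip_of(c,"lug_eye");print(c,[(x["centre"],x["score"]) for x in t[:2]], proj(fs[c],tgt+X*.068+[0,0,.03]))
E
cat > o2.py <<'E'
from ov import *
from h import *
fs=pickle.load(open(sys.argv[1],"rb")); p=eval(sys.argv[2]); yaw=eval(sys.argv[3]); out=[]
for cam,c in(("top",(140,160,230,270)),("scene",(150,190,310,320))):
    f=fs[cam]; s=min(398/(c[2]-c[0]),580/(c[3]-c[1])); a=crop(f,c,s)
    draw(a,f,RACK,p,yaw,(0,0,255),s,c); draw(a,f,MIX,(BED[0],BED[1],0),MYAW,(0,255,0),s,c); out.append(a)
h=max(a.shape[0] for a in out)
cv2.imwrite("pics/"+sys.argv[4],np.hstack([cv2.copyMakeBorder(a,0,h-a.shape[0],0,0,cv2.BORDER_CONSTANT) for a in out]))
E
python3 o2.py f2.pkl "BED+np.array([0,0,.072])-yawv(MYAW)*.05" MYAW g4o.png
```

```text
False [ 0.00078984 -0.00067106  0.01199667]
0.6432571425869095 [-1.90645931  1.74676413  5.71031071]
[-0.00042243 -0.00073539  0.04060883] [-0.01778618  0.38995899 -1.89145612] 22.5917
scene [([237.8, 249.5], 0.93)] [np.float64(236.04643656470182), np.float64(247.71659503583567)]
top [([178.5, 218.0], 0.54)] [np.float64(182.3984011675194), np.float64(217.92730662320176)]
```

View pics/g4o.png

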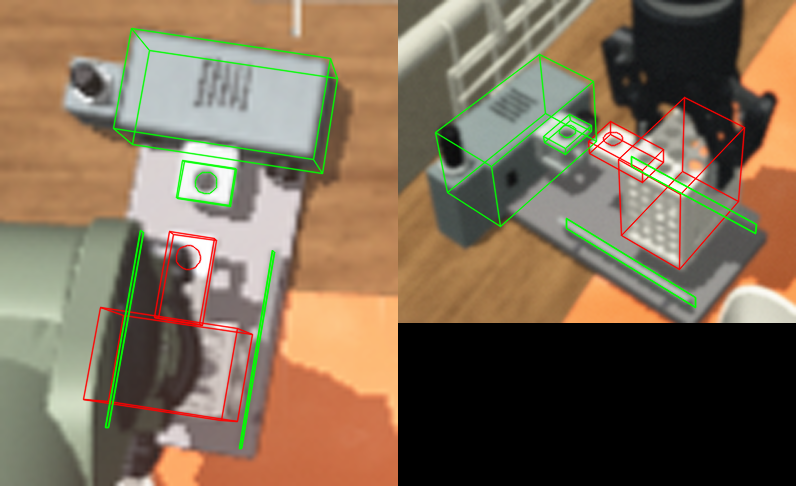

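```bash
python3 - <<'E'
from ov import *
from h import *
fs=pickle.load(open("f2.pkl","rb")); p=BED+np.array([0,0,.072])-yawv(MYAW)*.05
out=[]
for cam,c in(("top",(160,190,225,270)),("scene",(205,215,300,295))):
    f=fs[cam]; s=min(398/(c[2]-c[0]),580/(c[3]-c[1])); a=crop(f,c,s);b=a.copy()
    draw(b,f,RACK,p,MYAW,(0,0,255),s,c); out.append(cv2.resize(np.hstack([a,b]),None,fx=1,fy=1)); print(s,a.shape)
    cv2.imwrite(f"pics/g4z{cam}.png",out[-1])
E
```

```text
6.123076923076923 (490, 398, 3)
4.189473684210526 (335, 398, 3)
```

View pics/g4ztop.png

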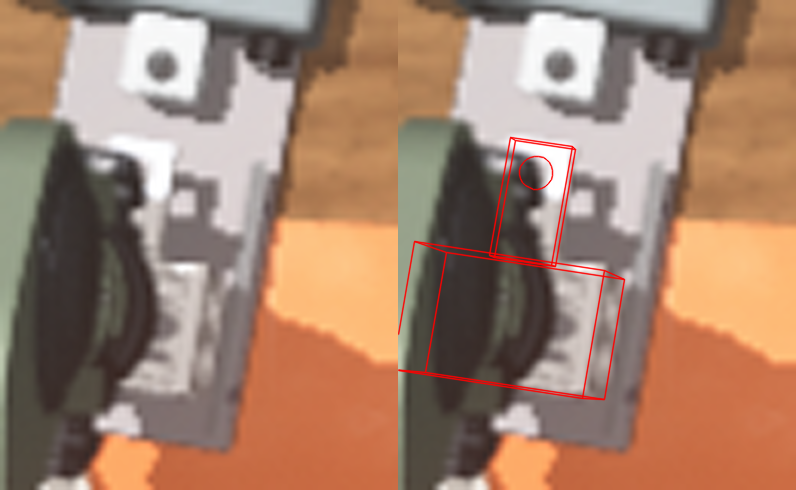

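View pics/g4zscene.png

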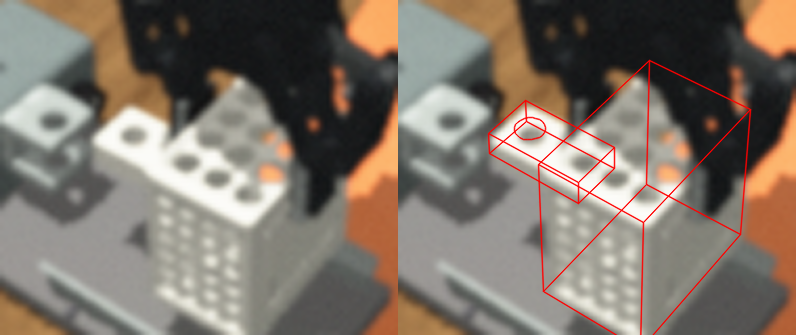

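The rack overlay matches within 1–2 mm in both views: the lug tip's right corner is observed at (175,148) and modelled at (177,148). Lowering it between the rails.

```bash
python3 - <<'E'
from h import *
X=yawv(MYAW); p=get_state()["position"]
h=move_l(p+[0,0,-.033],.04,until_force=6)
s=get_state();print(h,s["position"]-p,s["contact_force"],s["wrist_torque"],s["clock"])
pic("scene","g5"); pic("top","g5t")
E
python3 -c "
import cv2,numpy as np
a=cv2.imread('pics/g5.png')[200:310,180:310];b=cv2.imread('pics/g5t.png')[170:280,140:270]
cv2.imwrite('pics/g5b.png',cv2.resize(np.hstack([a,b]),(800,338),interpolation=cv2.INTER_CUBIC))"
```

```text
True [-0.00025066  0.00073583 -0.02960694] [-0.79822144  0.80650339  6.91137128] [ 0.00836604  0.17079859 -0.06117223] 23.4833
```

View pics/g5b.png

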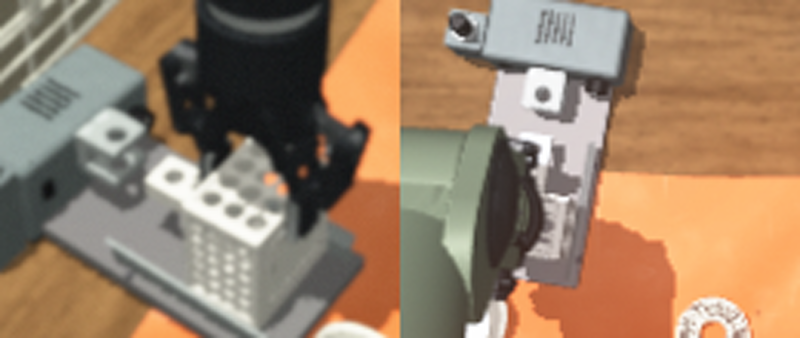

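It dropped 29.6 mm, which is exactly bed height, and the side force is small, so the rack stands between the rails. Sliding it home.

```bash
python3 - <<'E'
from h import *
X=yawv(MYAW); p=get_state()["position"]
move_l(p+[0,0,.0007],.03)
p=get_state()["position"]
h=move_l(p+X*.058,.04,until_force=14)
s=get_state();d=s["position"]-p;Y=np.array([-X[1],X[0],0]);print(h,d@X,d@Y,d[2],s["contact_force"],s["wrist_torque"],s["clock"])
fs={c:pic(c,"g6"+c) for c in("scene","top")}
import pickle;pickle.dump(fs,open("f3.pkl","wb"))
E
python3 o2.py f3.pkl "BED+np.array([0,0,.042])" MYAW g6o.png
```

```text
True 0.050927609676014146 9.207883926024701e-05 -0.00017257607506214467 [-1.10368973  0.25560176  5.54248396] [-0.02913473  0.0208229  -0.0394622 ] 25.025
```

View pics/g6o.png

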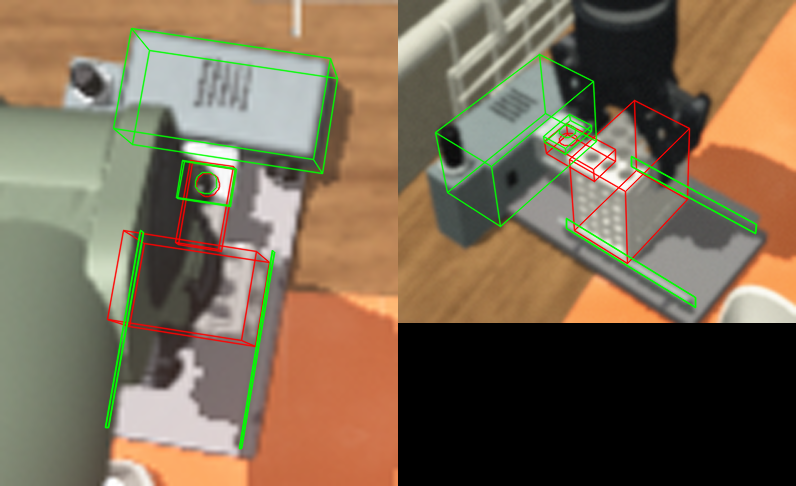

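```bash
python3 -c "
import cv2,numpy as np
a=cv2.imread('pics/g6scene.png')[210:290,190:290];b=cv2.imread('pics/g6top.png')[170:250,150:250]
cv2.imwrite('pics/g6b.png',cv2.resize(np.hstack([a,b]),(800,320),interpolation=cv2.INTER_CUBIC))"
```

View pics/g6b.png

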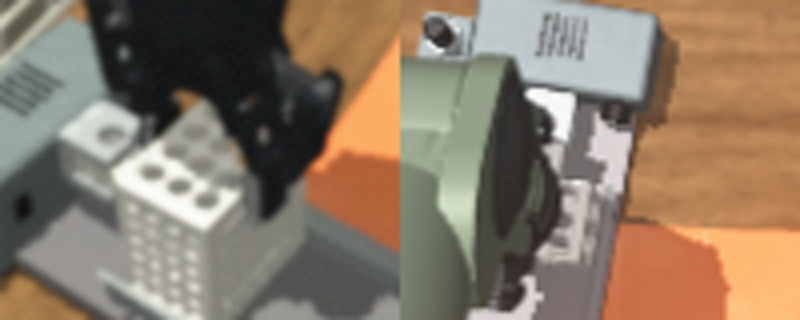

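The travel was 50.9 mm against 50 predicted, which fits the fork root stop and not the tine edge (that would stop it at 24 mm). I'll nudge again to confirm, then release.

```bash
python3 - <<'E'
from h import *
X=yawv(MYAW); p=get_state()["position"]
h=move_l(p+X*.006,.03,until_force=14)
s=get_state();d=s["position"]-p;print(h,d@X,s["contact_force"],s["position"])
let_go(); move_l(s["position"]+[0,0,.12],.25)
r,_=tilt(MYAW+np.pi/2,0)
P=np.array([.6075,.1135,.099])
for sg in(1,-1):
    ra,_=tilt(MYAW+np.pi/2,0,sg)
    print(sg,ik(P,ra), ik(BED+X*.068+[0,0,.08],ra))
sel=get_state()["q"]; print(sel)
# move clear toward robot to see
q=list(sel); q[0]-=.6; set_joints(q)
fs={c:pic(c,"g7"+c) for c in("scene","top")}
import pickle;pickle.dump(fs,open("f4.pkl","wb"))
print(get_state()["clock"])
for n in("lug_eye","fork_eye","rack_centre","park_hole","pin_grip","pin_collar"):
    for c in fs:
        t=tip_of(c,n);print(n,c,[(np.round(x["centre"],1).tolist(),x["score"]) for x in t[:2]])
E
python3 o2.py f4.pkl "BED+np.array([0,0,.042])" MYAW g7o.png
python3 - <<'E'
import cv2,numpy as np
a=cv2.imread('pics/g7scene.png')[210:290,160:260];b=cv2.imread('pics/g7top.png')[165:245,150:250]
cv2.imwrite('pics/g7b.png',cv2.resize(np.hstack([a,b]),(800,320),interpolation=cv2.INTER_CUBIC))
E
```

```text
True 9.183100272978621e-05 [-2.01615701  0.41471     6.1594556 ] [0.48051308 0.04836866 0.07447838]
1 [ 6.53269477e-02  5.60019496e-01 -1.82191716e-01  8.28585115e-01
  4.44089210e-16  2.10326948e-01] [-6.50294567e-02  4.45200537e-01 -3.79787006e-01  7.45808784e-01
  4.44089210e-16  7.99705433e-02]
-1 [ 0.06532695  0.5600195  -0.18219172  0.82858511  0.         -2.93126571] [-0.06502946  0.44520054 -0.37978701  0.74580878  0.         -3.06162211]
[-0.0548213   0.2427569  -0.40924154  0.93193572  0.00342802  1.66073126]
27.5917
lug_eye scene [([218.5, 247.3], 0.77)]
lug_eye top [([184.1, 200.2], 0.88)]
fork_eye scene [([214.7, 251.2], 0.56)]
fork_eye top [([188.1, 198.5], 0.82)]
rack_centre scene []
rack_centre top [([181.7, 223.3], 0.77)]
park_hole scene [([172.4, 255.7], 0.94), ([244.3, 261.0], 0.71)]
park_hole top [([162.4, 178.2], 0.8)]
pin_grip scene [([169.4, 248.2], 0.71)]
pin_grip top [([161.2, 178.5], 0.61)]
pin_collar scene [([171.4, 258.0], 0.57), ([218.9, 249.3], 0.39)]
pin_collar top [([162.3, 180.6], 0.41)]
```

View pics/g7o.png

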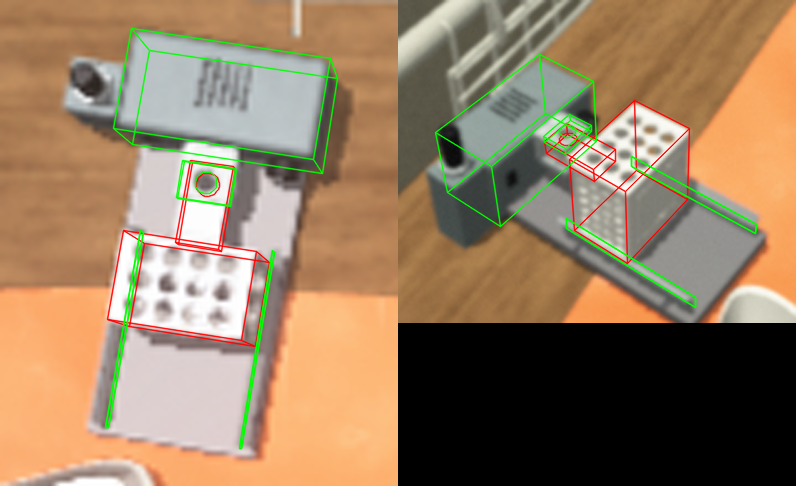

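View pics/g7b.png

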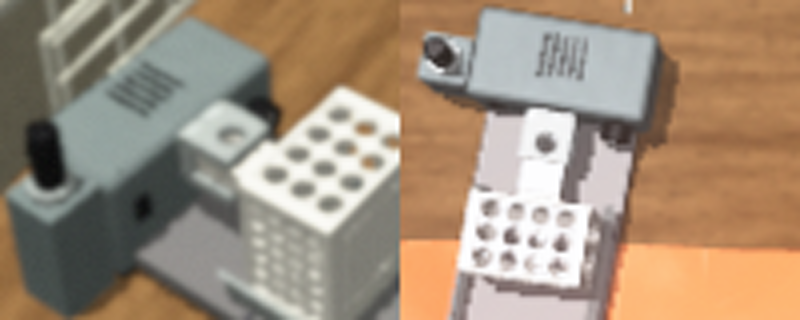

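The rack is home: both overlays match, and the second push moved it only 0.1 mm. Now the pin position.

```bash
python3 - <<'E'
from ov import *
fs=pickle.load(open("f4.pkl","rb"))
s,t=fs["scene"],fs["top"]
for n,a,b,z in(("park",(172.4,255.7),(162.4,178.2),.075),("grip",(169.4,248.2),(161.2,178.5),.099),("collar",(171.4,258.),(162.3,180.6),.075),("lug",(218.5,247.3),(184.1,200.2),.062),("fork",(214.7,251.2),(188.1,198.5),.062)):
    print(n,np.round(tri([ray(s,a),ray(t,b)])[0],4),np.round(atz(s,a,z),4),np.round(atz(t,b,z),4))
out=[]
for cam,c in(("top",(150,165,200,210)),("scene",(155,225,235,280))):
    f=fs[cam]; k=min(398/(c[2]-c[0]),480/(c[3]-c[1])); a=crop(f,c,k)
    draw(a,f,circ(0,0,75,12.5)+circ(0,0,118,8.5)+circ(0,0,81,12.5),(.6085,.1135,0),0,(0,0,255),k,c)
    draw(a,f,circ(0,0,78.5,7),(.5468,.0385,0),0,(0,0,255),k,c);out.append(a)
h=max(a.shape[0] for a in out)
cv2.imwrite("pics/g8.png",np.hstack([cv2.copyMakeBorder(a,0,h-a.shape[0],0,0,cv2.BORDER_CONSTANT) for a in out]))
E
```

```text
park [0.6119 0.1082 0.0704] [0.6085 0.1114 0.075 ] [0.6112 0.1074 0.075 ]
grip [0.6102 0.1094 0.0932] [0.6093 0.1149 0.099 ] [0.6062 0.1063 0.099 ]
collar [0.6085 0.1108 0.0672] [0.6063 0.1174 0.075 ] [0.6043 0.1075 0.075 ]
lug [0.546  0.0434 0.0692] [0.5466 0.0364 0.062 ] [0.5502 0.046  0.062 ]
fork [0.5572 0.0368 0.0456] [0.5474 0.0499 0.062 ] [0.5552 0.0348 0.062 ]
```

View pics/g8.png

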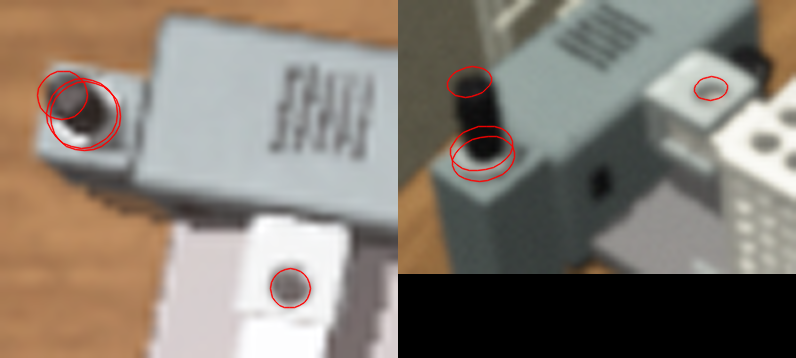

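The overlay puts the pin at about (0.608, 0.112). The fork hole fits in both views at (0.5468, 0.0385). I'll centre the pin by closing the jaws along x first, then grip it along y.

```bash
python3 - <<'E'
from h import *
P=np.array([.608,.112,.085])
r1,_=tilt(MYAW,0); r2,_=tilt(MYAW+np.pi/2,0)
movep(P+[0,0,.09],r1); move_l(P,.12,until_force=8)
s=get_state();print("at",s["position"],s["contact_force"])
b=s["contact_force"];grab(20); s=get_state(); print(s["finger_gap"],s["position"],s["contact_force"]-b)
let_go(); move_l(P+[0,0,.055],.25)
movep(P+[0,0,.055],r2); move_l(P,.12,until_force=8); b=get_state()["contact_force"]
grab(60); s=get_state(); print(s["finger_gap"],s["position"],s["contact_force"]-b,s["clock"])
fs={c:pic(c,"h1"+c) for c in("scene","top")}
E
python3 - <<'E'
import cv2,numpy as np
a=cv2.imread('pics/h1scene.png')[200:290,130:240];b=cv2.imread('pics/h1top.png')[140:230,120:230]
cv2.imwrite('pics/h1b.png',cv2.resize(np.hstack([a,b]),(800,327),interpolation=cv2.INTER_CUBIC))
E
```

```text
at [0.60860599 0.11184976 0.08572219] [-0.06291465 -0.08937793 -0.03262036]
0.19179689089471344 [0.60803644 0.11206457 0.08524379] [0.13268066 0.33868801 2.10801486]
0.17392144809670376 [0.6082205  0.1120154  0.08540236] [-0.49612952  0.72627798  3.27718559] 34.8667
```

View pics/h1b.png

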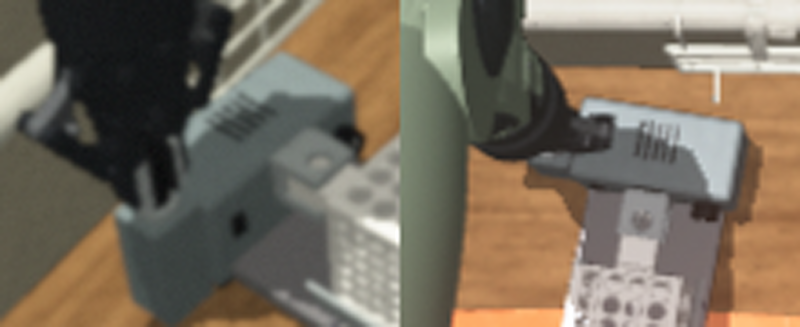

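The pin is gripped: gap 0.17–0.19 is about 16 mm on the 17 mm grip, with little side force. Lift, move over the fork and check before lowering.

```bash
python3 - <<'E'
from h import *
import pickle
r2,_=tilt(MYAW+np.pi/2,0)
p=get_state()["position"]; move_l(p+[0,0,.07],.15)
F=np.array([.547,.0385,0])
movep(F+[0,0,.150],r2); sleep(.2)
s=get_state();print(s["position"],s["finger_gap"],s["contact_force"],s["clock"])
fs={c:pic(c,"h2"+c) for c in("scene","top")};pickle.dump(fs,open("f5.pkl","wb"))
from ov import *
c=(190,205,255,275);f=fs["scene"];k=7;a=crop(f,c,k);b=a.copy()
draw(b,f,circ(0,0,78.5,7)+circ(0,0,139.6,12.5)+circ(0,0,95.6,5)+[((0,0,78),(0,0,139))],(.547,.0385,0),0,(0,0,255),1*k,c)
b=b[:,:];cv2.imwrite("pics/h2b.png",cv2.resize(np.hstack([a,b]),None,fx=.87,fy=.87))
E
```

```text
[0.5476002  0.03911514 0.14968773] 0.1764246975505743 [ 0.41431687  0.48842287 -0.06126663] 36.25
```

View pics/h2b.png

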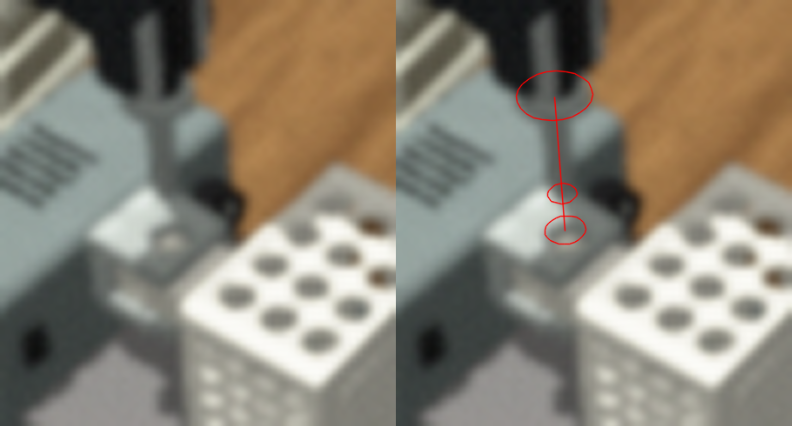

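The pin is about over the hole. The scene view suggests it may be 1–3 mm off towards +y, so I'll lower it gently and search if it lands on the fork.

```bash
cat > ins.py <<'E'
from h import *
F=np.array([.547,.0395,0])
def tryat(off):
    p=F+[off[0],off[1],.137]; move_l(p,.06)
    h=move_l(p+[0,0,-.014],.04,until_force=5)
    s=get_state();print(np.round(off,4),h,np.round(s["position"],4),np.round(s["contact_force"],1),np.round(s["wrist_torque"],2),round(s["clock"],1))
    return s["position"][2]<.127
E
python3 - <<'E'
from ins import *
offs=[(0,0),(-.0012,.002),(0,-.002),(.002,0),(-.002,0)]
for o in offs:
    if tryat(np.array(o)): print("in");break
E
```

```text
[0 0] False [0.5468 0.0395 0.1227] [ 0.1 -0.1 -0.7] [ 0.05 -0.    0.01] 37.2
in
```

It entered on the first try. Seating it.

```bash
python3 - <<'E'
from h import *
for i in range(4):
    p=get_state()["position"]
    h=move_l([p[0],p[1],.086],.04,until_force=10 if i==0 else 15)
    s=get_state();print(h,np.round(s["position"],4),np.round(s["contact_force"],1),np.round(s["wrist_torque"],2),round(s["clock"],1),s["finger_gap"])
    if s["position"][2]<.0905: break
import pickle
from ov import *
fs={c:pic(c,"h3"+c) for c in("scene","top")}
a=crop(fs["scene"],(170,205,260,285),6);cv2.imwrite("pics/h3b.png",a)
E
```

```text
True [0.5463 0.0395 0.0889] [-1.1  0.1  4.6] [0.04 0.24 0.02] 38.0 0.17700648259365528
```

View pics/h3b.png

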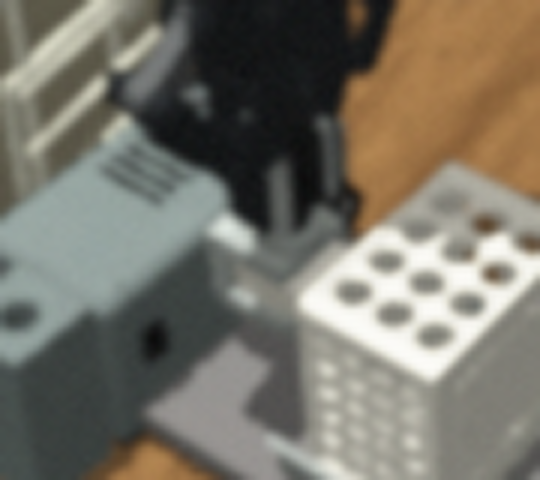

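It stopped at TCP z = 0.0889, exactly the predicted seated height. I'll press once more, release, retreat and inspect.

```bash
python3 - <<'E'
from h import *
p=get_state()["position"]
h=move_l(p+[0,0,-.003],.03,until_force=12); s=get_state();print(h,s["position"],s["contact_force"])
let_go(); move_l(s["position"]+[0,0,.10],.15)
q=list(get_state()["q"]); q[0]-=.7; set_joints(q); sleep(.3)
from ov import *
fs={c:pic(c,"h4"+c) for c in("scene","top")};pickle.dump(fs,open("f6.pkl","wb"))
out=[]
for cam,c in(("top",(150,165,215,245)),("scene",(160,205,260,285))):
    f=fs[cam]; k=390/(c[2]-c[0]); a=crop(f,c,k)
    if cam=="scene":
        b=a.copy();draw(b,f,circ(0,0,78.5,12.5)+circ(0,0,121.5,8.5)+circ(0,0,84.5,12.5),(.5468,.039,0),0,(0,0,255),k,c);a=np.vstack([a,b])
    else: draw(a,f,circ(0,0,121.5,8.5)+circ(0,0,84.5,12.5),(.5468,.039,0),0,(0,0,255),k,c)
    out.append(a)
h=max(a.shape[0] for a in out); im=np.hstack([cv2.copyMakeBorder(a,0,h-a.shape[0],0,0,cv2.BORDER_CONSTANT) for a in out])
k=min(1,600/h);cv2.imwrite("pics/h4b.png",cv2.resize(im,None,fx=k,fy=k))
for n in("pin_collar","pin_grip","amber_bottle"):
    a,b=tip_of("scene",n),tip_of("top",n)
    if a and b:print(n,np.round(tri([ray(fs["scene"],a[0]["centre"]),ray(fs["top"],b[0]["centre"])])[0],4),a[0]["score"],b[0]["score"])
print(get_state()["clock"])
E
```

```text
False [0.54650884 0.03950681 0.08875798] [-9.04501431  0.53578021 24.67112508]
pin_collar [0.5428 0.0371 0.0801] 0.69 0.41
pin_grip [0.5486 0.0384 0.0939] 0.73 0.43
amber_bottle [ 0.6493 -0.4489 -0.0147] 0.67 0.7
41.9833
```

View pics/h4b.png

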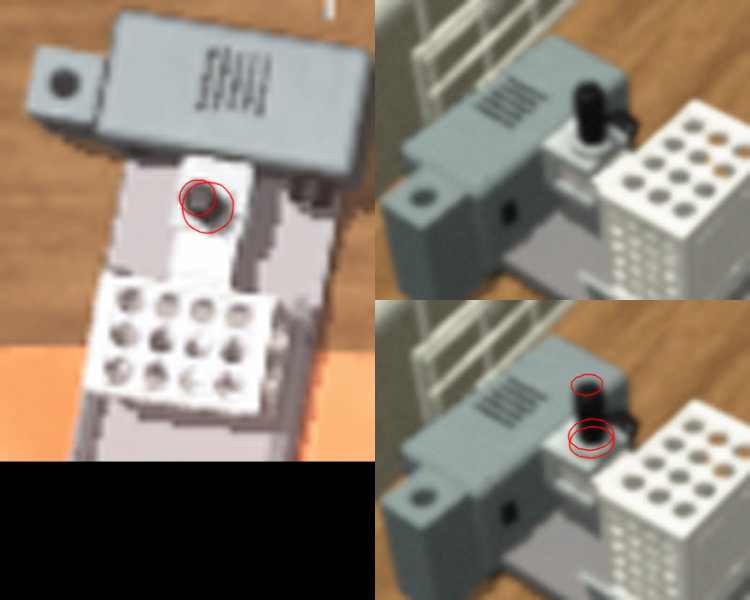

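The pin stands upright in the fork with its collar on the upper tine. The overlay for the seated height matches to within a pixel or so in both views, the parking hole is empty and the rack is home. Handing in.

```bash
python3 -c "
from h import *
print(get_state()['contact_force'],get_state()['clock']); sign_off()"
```

```text
[-0.10501821 -0.40507751 -0.31917554] 41.9833
the job is handed in; nothing more can be done
```

The job is finished and was handed in at 42.0 s of the 72 s allowed. No verdict was reported.

**What I did:**
- I tipped the rack two quarter turns, gripping its end plates, until the face with the twelve sample-tube holes was on top.
- I then stood it between the mixer's rails and slid it home.
- I took the pin from its parking hole and pushed it down through fork and lug. It went in on the first try.

**Last checks:**
- **Rack:** it stopped after 50.9 mm of travel against about 50 mm predicted, and a second push moved it only 0.1 mm. In both camera views it matched the model of its home position.
- **Pin:** the gripper stopped at z = 0.0889 m, exactly the height predicted for a seated pin. A second press, to about 25 N, moved it 0.1 mm. After release the pin stood upright with its collar on the upper tine.
- **Bottle:** I never touched it. The two position estimates, before and after, differ by 4 mm horizontally and 6 mm overall, about the scatter of the measurements.
- **Robot:** the arm is clear, with no contact force beyond the sensor's noise.

**Disagreements:** the scene camera showed the fork about 1 pixel (2–3 mm) lower than the top camera did. The networks' pin points scattered by up to about 8 mm, so I relied on the overlays and on touch.

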